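# Change round the glassware on a perfumer's bench

### The arm

A 6-joint arm with a two-finger parallel gripper is mounted at the origin on the work surface. World frame = base frame: x ahead of the robot, y to its left, z up, the work surface at z = 0. Lengths are in m, angles in rad, forces in N, time in s.
With the tool pointing down it reaches from about 0.35 to 0.975 m from the base axis. Payload 4.9 kg.
Tool frame: the origin (TCP) lies midway between the tips of the shut fingers; the grasp point (between the pads) lies manip.grip_depth behind it (manip.grip_depth is the distance from the TCP to the grasp point, in m); z points along the fingers, x is the direction in which the jaws open and shut, and the axes are right-handed (so a half turn about z gives the same grasp; the last joint's range is limited). The gripper opens to 85 mm and grips with 20 to 120 N. Pads are 22 mm wide; open, the fingers measure 114 mm over their backs; the gripper's body (76 mm by 85 mm) begins 54 mm behind the grasp point. The pads swing forward as they close: fully open they stand 13 mm farther back than shut.
Start: joints at [-1.388, 0.053, 1.613, -0, 1.476, -0.119], TCP at [0.186, -0.597, 0.21] pointing down, gripper open.
Joint ranges: [-3.01, 3.01], [-1.01, 2.22], [0.06, 2.58], [-1.02, 4.17], [0.09, 2.62], [-3.14, 3.14]. Speed limits (rad/s): [2.57, 2.57, 3.14, 3.14, 3.14, 3.14].

### API

Orientations are given as a unit quaternion [w, x, y, z].
In Python, from plant import state, grab_frame, ticket, manip gives the robot as it stands.
- The arm moves only by the tool carry_out, never from a script. Its argument "moves" is a list that holds one entry, the list of rows, each a list of 7 numbers: the turn, a rotation vector about the tool's x, y, z each as a share of 5 degrees, from -1 to 1, then the shift along the tool's x, y, z each as a share of 0.04 m, from -1 to 1, then the gripper command: -1 is shut, 1 is fully open, values between are in proportion. A call has 1 to 8 rows; each row shifts and turns the commanded pose from where the row before left it, along the tool's axes as they then stand; what a row does not reach is not made up. A row lasts 1/12 s, in which the tool goes at most 41.7 mm and 7.16 degrees, less where a joint would pass 70% of its speed; a pose out of reach is approached as far as the arm can. A call with a number of a shift or a turn outside -1 to 1 is refused whole. A call with a gripper value outside its range is refused whole. The fingers move at their own pace and stop on an object; the grip force is fixed at half the most. Time passes only in rows, so rows that do not move let the fingers close. It gives the time, the measured TCP pose, the force and the opening at its end, in the units of the state.
- state(): the state, without advancing time (a new reading comes with each control period).
- grab_frame(name): name is "side" or "top"; returns a dict with "frame" (480x640x3 uint8, red, green, blue), "z_map" (480x640 float32, m along the optical axis (not along the pixel's ray), 0 where there is no reading), "K" (3x3 intrinsics, pixels), "k1" (the pictures are not rectified: a ray, as slopes to the right and down, at radius r is drawn at 1 + k1 r^2 times it, then the intrinsics apply), "world_from_camera" (4x4, takes a point from camera to world coordinates). Camera axes: x right, y down, z forward; pixel columns grow to the right and rows downward; lengths in m; the calibration is good to about 2 mm. A picture is of the moment at which its call begins.
- ticket.job_done(): hands the job in, once; it reports no verdict.
The state is a dict: "time": time; "joint_pos": joint angles; "joint_vel": joint speeds; "joint_efforts": joint torques, N m; "tool_pos": TCP position; "tool_rot": TCP orientation; "contact_force": force on the tool from outside, world axes, zero at the start; "ft_torque": the same for the moment, N m; "gripper_width": opening from 0.0 (shut) to 1.0 (fully open).
Only numpy, scipy, OpenCV 4.12 (cv2) and the standard library are available. Lean on these libraries where they do the work, as an engineer would, in place of code of your own. Each camera call takes 0.05 s, during which the arm holds its last target.

### The job

Set the bench up for the next batch, with each empty vessel at the station where it will be used: the steel beaker goes from the balance to the magnetic stirrer, the conical flask from the stirrer to the steel pouring tray, and the square amber bottle from the tray to the balance. All three stations are taken, so park one vessel on the free cork mat first and bring it on from there at the end. Set every vessel down upright in the middle of its place, gently and without dropping it, and leave the measuring cylinder, the dropper bottle and the lidded jar standing where they are.

Things in the scene. Friction and masses are not known exactly. Their poses are not given: they have to be found in the camera images.
- beaker: Open steel beaker, plain upright cylinder 56 mm across outside, 84 mm tall, wall 3 mm, with a slight rolled rim (at most 61 mm across) and a small spout on its +x side that stands out to 39 mm from the axis at the rim. About 0.13 kg. Starts on the balance. Origin: centre of its underside, z up. Can be gripped across the outside, best across its y axis, clear of the spout.
- flask: Conical (Erlenmeyer) clear glass flask: foot 66 mm across, cone narrowing up to 62 mm height, then a straight neck 28 mm across from 62 to 97 mm (thin lip at the top, 32 mm across), and a dark rubber stopper (28 mm across at its top) up to 112 mm. About 0.12 kg. Starts on the stirrer. Round: its yaw does not matter. Origin: centre of its underside, z up. Best gripped by the neck, about 85 mm above the foot.
- bottle: Square amber glass bottle: body 50 x 50 mm and 59 mm tall, short neck, tall round black screw cap 28 mm across from 64 to 98 mm height (30 mm across at its lowest 5 mm), screwed tight. About 0.15 kg. Starts in the tray. Origin: centre of its underside, z up; x and y along the sides of the square. Can be lifted by the cap, gripped about 86 mm above the foot.
- balance: White bench balance, 165 x 134 mm, fixed, with a round steel pan 104 mm across whose top is 60 mm above the table and a black display in front of the pan (its -x side). Origin: on the table, straight below the middle of the pan; the housing runs from x = -0.105 to 0.06 and y = -0.067 to 0.067 in its frame.
- stirrer: White magnetic stirrer, 150 x 116 mm, fixed, with a round white ceramic plate 104 mm across whose top is 56 mm above the table (small grey spot in its middle) and a black knob on its front (-x side). Origin: on the table, straight below the middle of the plate; the housing runs from x = -0.093 to 0.057 and y = -0.058 to 0.058 in its frame.
- tray: Shallow rectangular steel pouring tray, fixed, 116 mm (x) by 136 mm (y) outside, walls 3 mm thick and 15 mm tall (rolled rim to 18 mm), inner floor 3 mm above the table. Origin: underside, middle.
- mat: Round cork mat, fixed, 100 mm across and 10 mm thick, free at the start: the parking place. Origin: underside, middle; its top is 10 mm above.
- cylinder: Bystander: slim glass measuring cylinder, 128 mm tall, tube 24 mm and foot 52 mm across. Origin: centre of its underside. Leave it alone.
- dropper: Bystander: small round amber dropper bottle with a rubber bulb, 32 mm across, 96 mm tall. Origin: centre of its underside. Leave it alone.
- jar: Bystander: low glass jar with an aluminium lid, 54 mm across, 46 mm tall. Origin: centre of its underside. Leave it alone.
Mind the look-alikes: they are no part of the job. Leave any red or yellow look-alike of the bottle alone.

How it is judged:
On the way:
1. one of the three vessels is parked: standing upright, let go and at rest on the cork mat, within 30 mm of its middle (((horizontal distance between beaker and mat below 0.03 m and z of beaker in the frame of mat between 0.006 and 0.014 m and angle between beaker's own z axis and vertical below 0.1 rad and contact force between beaker and the fingers below 0.05 N and linear speed of beaker below 0.02 m/s and angular speed of beaker below 0.2 rad/s) or (horizontal distance between flask and mat below 0.03 m and z of flask in the frame of mat between 0.006 and 0.014 m and angle between flask's own z axis and vertical below 0.1 rad and contact force between flask and the fingers below 0.05 N and linear speed of flask below 0.02 m/s and angular speed of flask below 0.2 rad/s) or (horizontal distance between bottle and mat below 0.03 m and z of bottle in the frame of mat between 0.006 and 0.014 m and angle between bottle's own z axis and vertical below 0.1 rad and contact force between bottle and the fingers below 0.05 N and linear speed of bottle below 0.02 m/s and angular speed of bottle below 0.2 rad/s))), for 0.2 s.
At the end, for the whole second after the job is handed in: The beaker stands on the stirrer's plate, the flask on the floor of the tray and the bottle on the balance's pan, each upright (within 0.1 rad), within 15 mm of the middle of its place, at its full depth (within 4 mm), released and at rest (horizontal distance between beaker and stirrer below 0.015 m and z of beaker in the frame of stirrer between 0.052 and 0.06 m and angle between each of beaker, flask, bottle's own z axis and vertical below 0.1 rad and contact force between each of beaker, flask, bottle and the fingers below 0.05 N and linear speed of each of beaker, flask, bottle below 0.02 m/s and angular speed of each of beaker, flask, bottle below 0.2 rad/s and horizontal distance between flask and tray below 0.015 m and z of flask in the frame of tray between -0.001 and 0.007 m and horizontal distance between bottle and balance below 0.015 m and z of bottle in the frame of balance between 0.056 and 0.064 m); the robot touches nothing.
It fails at once if a vessel is dropped (free of the gripper it moves faster than 0.55 m/s, a fall of about 15 mm) ((contact force between beaker and the fingers below 0.05 N and linear speed of beaker above 0.55 m/s) or (contact force between flask and the fingers below 0.05 N and linear speed of flask above 0.55 m/s) or (contact force between bottle and the fingers below 0.05 N and linear speed of bottle above 0.55 m/s)).
It fails at once if a vessel is tipped more than 0.6 rad (angle between any of beaker, flask, bottle's own z axis and vertical above 0.6 rad).
It fails at once if the measuring cylinder is shifted more than 25 mm or tipped more than 0.35 rad (distance of cylinder from where it was at the start of the episode above 0.025 m or angle between cylinder's own z axis and vertical above 0.35 rad).
It fails at once if the dropper bottle is shifted more than 25 mm or tipped more than 0.35 rad (distance of dropper from where it was at the start of the episode above 0.025 m or angle between dropper's own z axis and vertical above 0.35 rad).
It fails at once if the lidded jar is shifted more than 25 mm or tipped more than 0.35 rad (distance of jar from where it was at the start of the episode above 0.025 m or angle between jar's own z axis and vertical above 0.35 rad).
It also fails if it takes over 123 s, if anything falls off the work surface, if the arm or the gripper's body presses on something with over 40 N, if the wrist force passes 120 N, or if a joint passes its speed limit or range.

## Working session

There is one attempt and no reset: what is moved stays moved. The work goes in short steps, Python scripts to look and compute and a tool call to move; the robot and the scene stay as the last step left them, time stands still between calls to the robot, and variables do not carry over. Pictures are saved under pics/ and viewed, and the job is handed in when it is done.

Besides the shell and the picture viewer there is one more tool, called after "Request:" as name(argument=value, ...), one argument or row to a line, values as JSON. carry_out: Moves the arm, as the interface text tells. Shift numbers are shares of 0.04 m and turn numbers shares of 5 degrees, none past 1 either way. Its arguments: {"type":"object","properties":{"moves":{"type":"array"}},"required":["moves"]}

```bash
ls; mkdir -p pics; python3 - <<'E'
from plant import state, grab_frame, manip
import cv2,pickle
print(state()); print(manip.grip_depth, dir(manip))
for n in("top","side"):
    f=grab_frame(n); pickle.dump(f,open(f"{n}0.pkl","wb"))
    cv2.imwrite(f"pics/{n}0.png",f["frame"][:,:,::-1]); print(n,f["K"],f["k1"],f["world_from_camera"])
E
```

```text
pics
{'time': 0.0, 'joint_pos': array([-1.38799209e+00,  5.33273918e-02,  1.61435697e+00, -9.05419405e-06,
        1.47599518e+00, -1.18991644e-01]), 'joint_vel': array([ 3.21761620e-04, -1.14230904e-03,  5.87709570e-04,  1.86144926e-04,
        4.80630810e-04, -6.86913933e-05]), 'joint_efforts': array([-1.13600130e-03, -3.93684232e+01, -3.70175028e+01, -2.46050768e-04,
        7.02219957e-03, -6.47189822e-07]), 'tool_pos': array([ 0.18564809, -0.59606582,  0.20894372]), 'tool_rot': array([-7.10629986e-04,  8.05367872e-01, -5.92774410e-01, -7.64074462e-04]), 'contact_force': array([ 0.03959514,  0.30664   , -0.06696968]), 'ft_torque': array([-0.02749525,  0.01123739, -0.03849882]), 'gripper_width': 1.0041556148964808}
0.0187 ['IKError', '__class__', '__delattr__', '__dict__', '__dir__', '__doc__', '__eq__', '__format__', '__ge__', '__getattribute__', '__getstate__', '__gt__', '__hash__', '__init__', '__init_subclass__', '__le__', '__lt__', '__module__', '__ne__', '__new__', '__reduce__', '__reduce_ex__', '__repr__', '__setattr__', '__sizeof__', '__str__', '__subclasshook__', '__weakref__', 'grip_depth']
top [[570.00159353   0.         322.31418597]
 [  0.         570.00159353 237.46053581]
 [  0.           0.           1.        ]] -0.0632014432894961 [[ 0.01433307 -0.98856505  0.15011231  0.39953244]
 [-0.99983464 -0.01585014 -0.00891463  0.00748552]
 [ 0.01119199 -0.14995971 -0.98862876  1.16441311]
 [ 0.          0.          0.          1.        ]]
side [[571.98116596   0.         323.26007687]
 [  0.         571.98116596 237.54482001]
 [  0.           0.           1.        ]] -0.021185312343899473 [[-0.8778533  -0.36913539  0.30514366  0.17744144]
 [-0.47882575  0.68972822 -0.54313983  0.73778531]
 [-0.00997406 -0.62290773 -0.78223173  1.12539917]
 [ 0.          0.          0.          1.        ]]
```

View pics/top0.png

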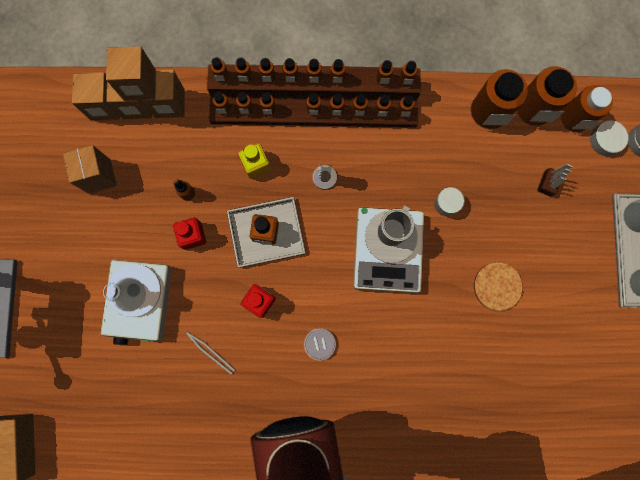

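View pics/side0.png

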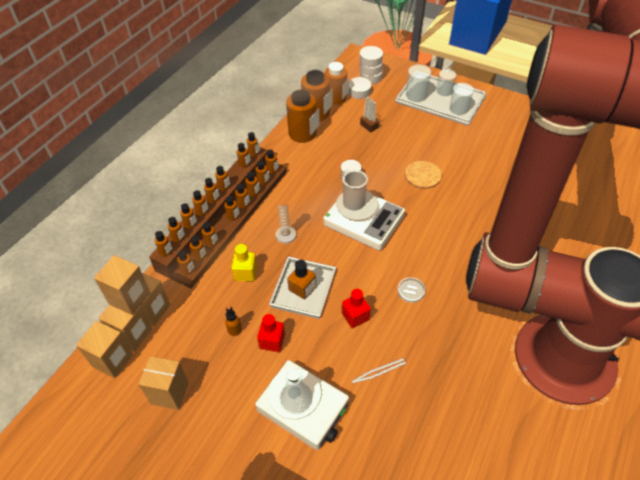

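```bash
cat > h.py <<'E'
import numpy as np, cv2, pickle
from plant import state, grab_frame, manip
def ray(f,uv):
    K=f["K"];k=f["k1"];uv=np.atleast_2d(np.float64(uv))
    p=cv2.undistortPoints(uv[:,None],K,np.array([k,0,0,0.]))[:,0]
    d=np.c_[p,np.ones(len(p))]@f["world_from_camera"][:3,:3].T
    return f["world_from_camera"][:3,3],d
def onplane(f,uv,z):
    o,d=ray(f,uv); t=(z-o[2])/d[:,2]; return (o+d*t[:,None])[:,:2]
def proj(f,P):
    T=np.linalg.inv(f["world_from_camera"]);P=np.atleast_2d(P)@T[:3,:3].T+T[:3,3]
    s=P[:,:2]/P[:,2:];r2=(s**2).sum(1,keepdims=True);s=s*(1+f["k1"]*r2)
    return s@f["K"][:2,:2].T+f["K"][:2,2]
def cloud(f):
    v,u=np.mgrid[:480,:640];o,d=ray(f,np.c_[u.ravel(),v.ravel()]);z=f["z_map"].astype(float)
    return (o+d*z.reshape(-1,1)).reshape(480,640,3)
def circ(f,mask_pts,z):
    q=onplane(f,mask_pts,z); (c,r)=cv2.minEnclosingCircle(np.float32(q)); return c,r
def snap(n,name):
    f=grab_frame(n);pickle.dump(f,open(f"{name}.pkl","wb"));cv2.imwrite(f"pics/{name}.png",f["frame"][:,:,::-1]);return f
def crop(f,name,x0,y0,x1,y1,s=4):
    im=cv2.resize(f["frame"][y0:y1,x0:x1,::-1],None,fx=s,fy=s,interpolation=cv2.INTER_CUBIC);cv2.imwrite(f"pics/{name}.png",im)
E
python3 - <<'E'
from h import *
f=pickle.load(open("top0.pkl","rb"));g=pickle.load(open("side0.pkl","rb"))
a=lambda f,x0,y0,x1,y1:cv2.resize(f["frame"][y0:y1,x0:x1,::-1],(400,300),interpolation=cv2.INTER_CUBIC)
im=np.vstack([np.hstack([a(f,90,250,190,325),a(f,220,190,320,265)]),np.hstack([a(f,345,200,445,275),a(f,450,250,550,325)])])
cv2.imwrite("pics/z1.png",im)
im=np.vstack([np.hstack([a(g,250,350,350,425),a(g,250,250,350,325)]),np.hstack([a(g,310,160,410,235),a(g,375,140,475,215)])])
cv2.imwrite("pics/z2.png",im)
E
```

```text
(no output)
```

View pics/z1.png

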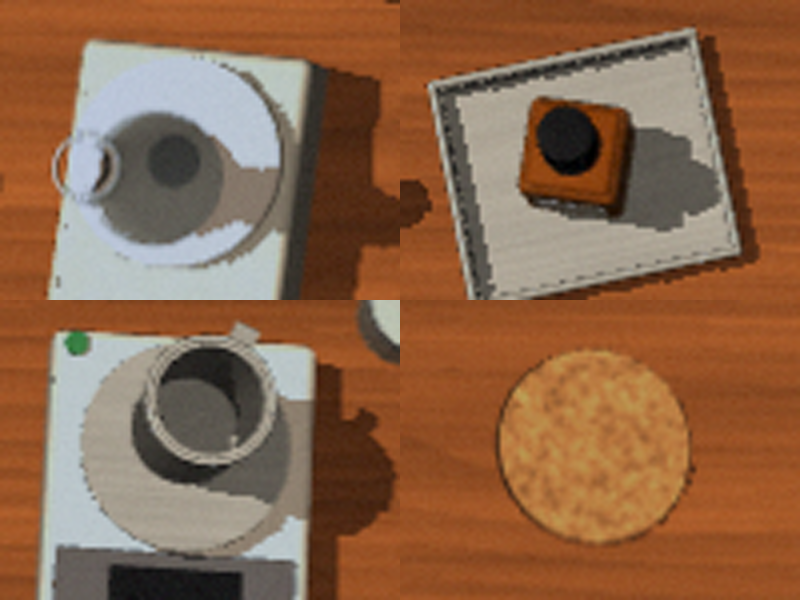

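View pics/z2.png

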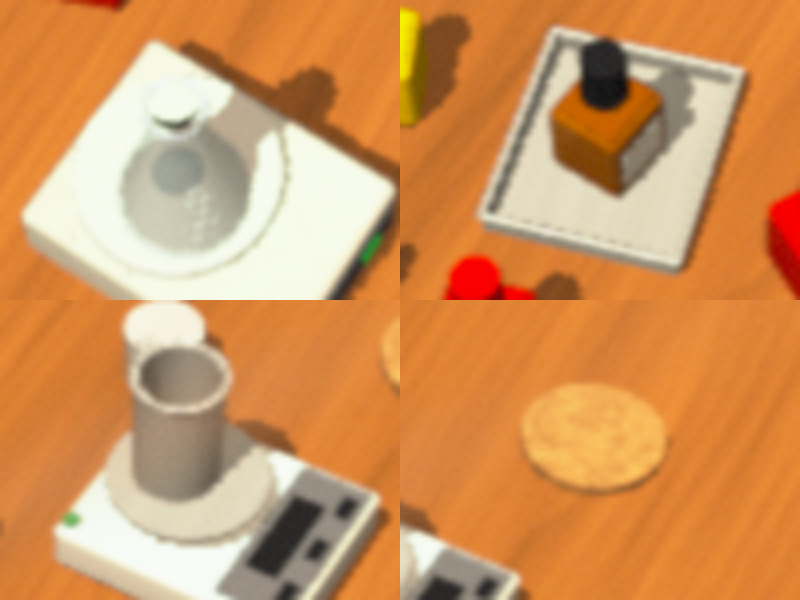

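```bash
cat > m1.py <<'E'
from h import *
from scipy.optimize import least_squares
f=pickle.load(open("top0.pkl","rb"));g=pickle.load(open("side0.pkl","rb"))
def fit(fr,org,pts,z,R):
    px=np.array(pts)/4.-.375+org; q=onplane(fr,px,z)
    r=least_squares(lambda c:np.hypot(*(q-c).T)-R,q.mean(0)); return np.round(r.x,4),round(float(np.abs(r.fun).max())*1e3,1)
print("plate top",fit(f,(90,250),[(78,150),(281,160),(180,57),(180,267),(105,85),(255,95),(100,232)],.056,.052))
print("plate side",fit(g,(250,350),[(72,185),(290,160),(170,275),(260,235),(95,245)],.056,.052))
print("pan top",fit(f,(345,-0+200),[(81,145),(291,140),(186,255),(110,220),(270,205),(105,75)],.06,.052))
print("pan side",fit(g,(310,160),[(106,182),(277,182),(190,242),(120,212),(255,222)],.06,.052))
print("mat top",fit(f,(450,250),[(98,148),(290,148),(193,50),(193,243)],.01,.05))
print("mat side",fit(g,(375,140),[(122,133),(266,140),(190,83),(200,189)],.01,.05))
print("beaker rim top",fit(f,(345,200),[(145,97),(276,97),(211,34),(211,167)],.144,.0305))
print("beaker rim side",fit(g,(310,160),[(131,78),(231,78),(180,43),(182,111)],.144,.0305))
print("flask lip top",fit(f,(90,250),[(52,166),(122,166),(87,130),(87,203)],.153,.016))
print("flask lip side",fit(g,(250,350),[(142,105),(207,105),(175,80),(175,135)],.153,.016))
print("flask foot top",fit(f,(90,250),[(100,180),(222,175),(160,244),(160,112)],.056,.033))
print("flask foot side",fit(g,(250,350),[(121,192),(250,192),(185,252)],.056,.033))
print("cap top",fit(f,(220,190),[(536,142),(599,140),(567,108),(569,175)] -np.array([400,0]),.101,.014))
print("cap side",fit(g,(250,250),np.array([(583,53),(627,55),(606,39)])-[400,0],.101,.014))
tc=np.array([(429,84),(694,29),(741,256),(478,302)])-[400,0]
q=onplane(f,tc/4.-.375+[220,190],.018);print("tray",q,q.mean(0),np.diff(q,axis=0))
tc=np.array([(553,27),(747,70),(682,272),(478,216)])-[400,0]
q=onplane(g,tc/4.-.375+[250,250],.018);print("tray side",q,q.mean(0))
bt=np.array([(537,97),(633,108),(615,212),(522,200)])-[400,0]
q=onplane(f,bt/4.-.375+[220,190],.062);print("body top",q.mean(0),np.diff(q,axis=0))
# others: table objects approx
for n,p,z in [("cyl",(325,177),.128),("drop",(180,186),.096),("jar",(451,201),.046),("petri",(320,345),.01),("red1",(187,227),.098),("red2",(257,298),.098),("yel",(251,152),.098)]:
    print(n,onplane(f,p,z).round(3))
E
python3 m1.py
```

```text
plate top (array([0.4584, 0.3628]), 2.8)
plate side (array([0.4574, 0.3652]), 2.9)
pan top (array([ 0.5717, -0.137 ]), 1.5)
pan side (array([ 0.5686, -0.1351]), 1.4)
mat top (array([ 0.48  , -0.3636]), 0.7)
mat side (array([ 0.4794, -0.3624]), 1.1)
beaker rim top (array([ 0.5802, -0.138 ]), 0.5)
beaker rim side (array([ 0.5797, -0.1368]), 2.3)
flask lip top (array([0.4504, 0.3722]), 0.2)
flask lip side (array([0.45  , 0.3729]), 2.6)
flask foot top (array([0.4505, 0.3703]), 3.0)
flask foot side (array([0.4512, 0.3697]), 1.3)
cap top (array([0.583 , 0.1133]), 2.1)
cap side (array([0.5842, 0.1174]), 1.0)
tray [[0.62607814 0.1934934 ]
 [0.65704619 0.05837882]
 [0.53992918 0.03198889]
 [0.51441608 0.16430351]] [0.5843674  0.11204116] [[ 0.03096805 -0.13511458]
 [-0.11711701 -0.02638993]
 [-0.0255131   0.13231462]]
tray side [[0.65692297 0.06018656]
 [0.53891338 0.03305347]
 [0.50638507 0.17237143]
 [0.62596533 0.19519956]] [0.58204669 0.11520275]
body top [0.58355818 0.11248133] [[-0.00474859 -0.04737853]
 [-0.05176485  0.00743509]
 [ 0.0051907   0.04560493]]
cyl [[ 0.671 -0.005]]
drop [[0.658 0.273]]
jar [[ 0.648 -0.261]]
petri [[ 0.358 -0.001]]
red1 [[0.577 0.255]]
red2 [[0.445 0.118]]
yel [[0.727 0.139]]
```

Request:
carry_out(
  moves=[
    [[0,0,1,0,0,-0.3,1],[0,0,1,0,0,-0.3,1],[0,0,1,0,0,-0.2,1],[0,0,0.458,0,0,0,1],[0,0,0,0,0,0,1]],
  ],
)

```text
time: 0.52
tool_pos: [0.1858, -0.5969, 0.2426]
tool_rot: [-0.0, -0.707, 0.707, -0.0]
contact_force: [0.2, 0.1, -1.0]
gripper_width: 0.997
```

Request:
carry_out(
  moves=[
    [[0,0,0,-0.4,-0.3,0,1],[0,0,0,-0.7,-0.6,0,1],[0,0,0,-0.7,-0.6,0,1],[0,0,0,-0.7,-0.6,0,1],[0,0,0,-0.7,-0.6,0,1],[0,0,0,-0.7,-0.6,0,1],[0,0,0,-0.7,-0.6,0,1],[0,0,0,-0.7,-0.6,0,1]],
  ],
)

```text
time: 1.18
tool_pos: [0.3663, -0.3828, 0.2413]
tool_rot: [-0.0, 0.707, -0.707, -0.001]
contact_force: [0.8, 0.1, 0.1]
gripper_width: 0.996
```

Request:
carry_out(
  moves=[
    [[0,0,0,-0.7,-0.6,0,1],[0,0,0,-0.7,-0.6,0,1],[0,0,0,-0.7,-0.6,0,1],[0,0,0,-0.7,-0.6,0,1],[0,0,0,-0.7,-0.6,0,1],[0,0,0,-0.7,-0.6,0,1],[0,0,0,-0.7,-0.6,0,1],[0,0,0,-0.7,-0.6,0,1]],
  ],
)

```text
time: 1.85
tool_pos: [0.5583, -0.1589, 0.2413]
tool_rot: [0.0, 0.708, -0.707, -0.001]
contact_force: [-0.0, -0.4, 0.6]
gripper_width: 0.999
```

Request:
carry_out(
  moves=[
    [[0,0,0,-0.53,-0.54,0,1],[0,0,0,0,0,0,1],[0,0,0,0,0,0,1]],
  ],
)

```text
time: 2.1
tool_pos: [0.5796, -0.1381, 0.241]
tool_rot: [0.001, 0.708, -0.706, -0.001]
contact_force: [0.3, 0.4, 0.1]
gripper_width: 1.0
```

Request:
carry_out(
  moves=[
    [[0,0,0,0,0,0.5,1],[0,0,0,0,0,0.6,1],[0,0,0,0,0,0.6,1],[0,0,0,0,0,0.6,1],[0,0,0,0,0,0.6,1],[0,0,0,0,0,0.5,1],[0,0,0,0,0,0.375,1],[0,0,0,0,0,0,1]],
  ],
)

```text
time: 2.77
tool_pos: [0.5754, -0.1395, 0.0863]
tool_rot: [-0.002, -0.707, 0.707, 0.004]
contact_force: [0.0, -0.0, -1.1]
gripper_width: 1.001
```

```bash
python3 - <<'E'
from h import *
f=snap("side","s1");crop(f,"s1c",270,110,430,230,5);print(state()["contact_force"],state()["tool_pos"])
E
```

```text
[0.0756592  0.71187722 0.06512253] [ 0.57683845 -0.13983035  0.08861205]
```

View pics/s1c.png

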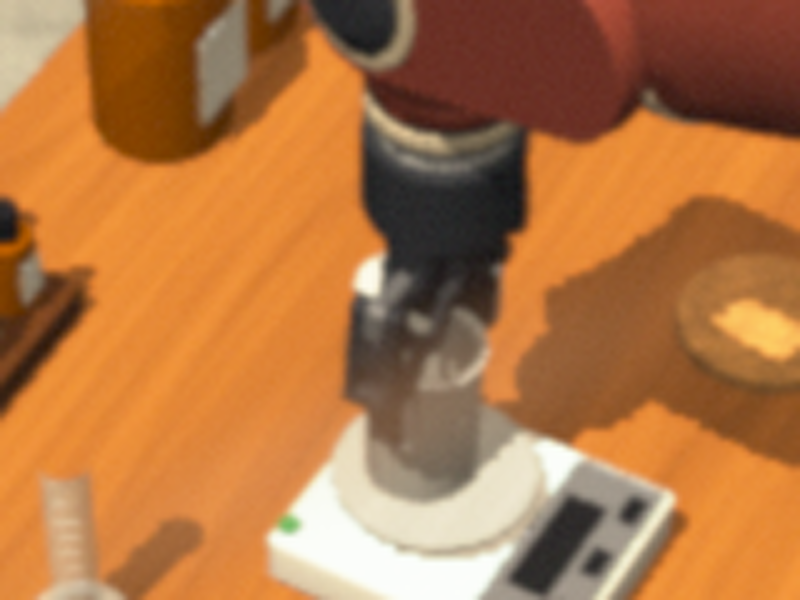

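Request:
carry_out(
  moves=[
    [[0,0,0,0,0,0,0.6],[0,0,0,0,0,0,0.5],[0,0,0,0,0,0,0.4],[0,0,0,0,0,0,0.3],[0,0,0,0,0,0,0.0],[0,0,0,0,0,0,-1],[0,0,0,0,0,0,-1],[0,0,0,0,0,0,-1]],
  ],
)

```text
time: 3.48
tool_pos: [0.5807, -0.1395, 0.0937]
tool_rot: [-0.001, 0.707, -0.707, 0.001]
contact_force: [-1.1, 2.5, 5.3]
gripper_width: 0.639
```

Request:
carry_out(
  moves=[
    [[0,0,0,0,0,0,-1],[0,0,0,0,0,0,-1],[0,0,0,0,0,0,-1],[0,0,0,0,0,0,-1]],
  ],
)

```text
time: 3.82
tool_pos: [0.5807, -0.1395, 0.0937]
tool_rot: [-0.001, 0.707, -0.707, 0.001]
contact_force: [-0.7, 3.2, 6.1]
gripper_width: 0.638
```

Request:
carry_out(
  moves=[
    [[0,0,0,0,0,-0.2,-1],[0,0,0,0,0,-0.3,-1],[0,0,0,0,0,-0.3,-1],[0,0,0,0,0,-0.2,-1],[0,0,0,0,0,0,-1],[0,0,0,0,0,0,-1]],
  ],
)

```text
time: 4.32
tool_pos: [0.58, -0.1398, 0.1325]
tool_rot: [-0.0, 0.707, -0.707, 0.001]
contact_force: [0.0, 0.8, -2.2]
gripper_width: 0.64
```

```bash
python3 - <<'E'
from h import *
f=snap("side","s2");crop(f,"s2c",270,110,430,230,5);print(state()["contact_force"],state()["tool_pos"])
E
```

```text
[ 0.70591553 -0.0250485  -1.47167901] [ 0.57934854 -0.13958379  0.13139834]
```

View pics/s2c.png

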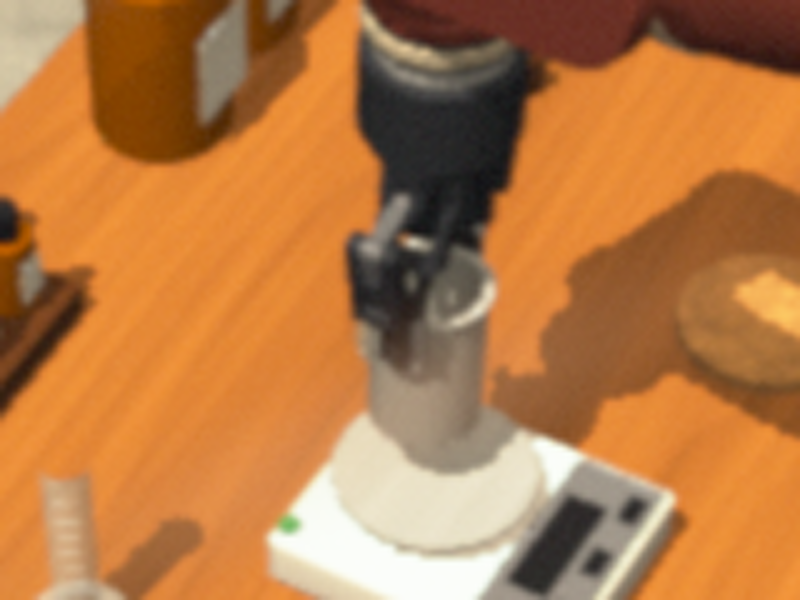

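Request:
carry_out(
  moves=[
    [[0,0,0,0,0,-0.5,-1],[0,0,0,0.2,0.1,-0.25,-1],[0,0,0,0.5,0.2,0,-1],[0,0,0,0.6,0.3,0,-1],[0,0,0,0.7,0.3,0,-1],[0,0,0,0.7,0.3,0,-1],[0,0,0,0.7,0.3,0,-1],[0,0,0,0.7,0.3,0,-1]],
  ],
)

```text
time: 5.03
tool_pos: [0.5062, -0.3052, 0.1611]
tool_rot: [-0.0, -0.707, 0.707, -0.0]
contact_force: [1.8, 1.3, -1.2]
gripper_width: 0.638
```

Request:
carry_out(
  moves=[
    [[0,0,0,0.6,0.3,0,-1],[0,0,0,0.5,0.2,0,-1],[0,0,0,0.3,0.15,0,-1],[0,0,0,0.085,0.05,0,-1],[0,0,0,0,0,0,-1],[0,0,0,0,0,0,-1]],
  ],
)

```text
time: 5.53
tool_pos: [0.4795, -0.3623, 0.1611]
tool_rot: [-0.0, 0.707, -0.707, -0.0]
contact_force: [0.2, -0.5, -1.7]
gripper_width: 0.641
```

Request:
carry_out(
  moves=[
    [[0,0,0,0,0,0.3,-1],[0,0,0,0,0,0.5,-1],[0,0,0,0,0,0.6,-1],[0,0,0,0,0,0.6,-1],[0,0,0,0,0,0.4,-1],[0,0,0,0,0,0.2,-1],[0,0,0,0,0,0.2,-1],[0,0,0,0,0,0,-1]],
  ],
)

```text
time: 6.2
tool_pos: [0.4789, -0.3615, 0.0474]
tool_rot: [-0.0, 0.707, -0.707, -0.001]
contact_force: [-0.2, 1.2, -2.2]
gripper_width: 0.64
```

Request:
carry_out(
  moves=[
    [[0,0,0,0,0,0,-1],[0,0,0,0,0,0.025,-1],[0,0,0,0,0,0,-1],[0,0,0,0,0,0,-1]],
  ],
)

```text
time: 6.53
tool_pos: [0.48, -0.3635, 0.0494]
tool_rot: [0.0, -0.707, 0.707, -0.001]
contact_force: [-0.3, 0.1, -0.7]
gripper_width: 0.643
```

```bash
python3 - <<'E'
from h import *
f=snap("side","s3");crop(f,"s3c",350,80,510,200,5);print(state()["contact_force"],state()["tool_pos"])
E
```

```text
[-1.00564602  0.10750453 -1.05609781] [ 0.47981565 -0.36339892  0.0491594 ]
```

View pics/s3c.png

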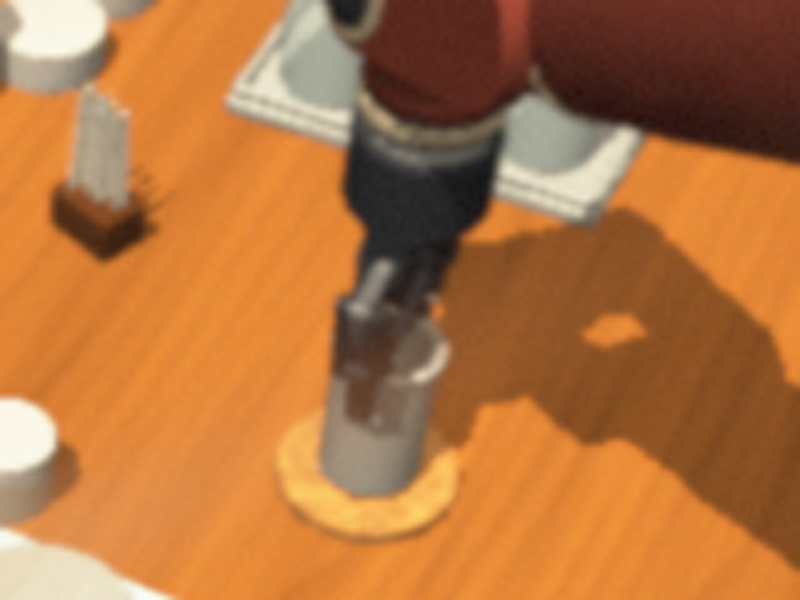

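Request:
carry_out(
  moves=[
    [[0,0,0,0,0,0.04,-1],[0,0,0,0,0,0.04,-1],[0,0,0,0,0,0,-1]],
  ],
)

```text
time: 6.83
tool_pos: [0.4791, -0.3628, 0.0446]
tool_rot: [-0.0, -0.707, 0.707, 0.0]
contact_force: [-0.0, 0.1, -2.3]
gripper_width: 0.637
```

Request:
carry_out(
  moves=[
    [[0,0,0,0,0,0.03,-1],[0,0,0,0,0,0,-1],[0,0,0,0,0,0,-1]],
  ],
)

```text
time: 7.08
tool_pos: [0.4794, -0.363, 0.0438]
tool_rot: [-0.0, 0.707, -0.707, 0.0]
contact_force: [-0.8, -0.2, -0.4]
gripper_width: 0.639
```

Request:
carry_out(
  moves=[
    [[0,0,0,0,0,0.03,-1],[0,0,0,0,0,0,-1],[0,0,0,0,0,0,-1]],
  ],
)

```text
time: 7.33
tool_pos: [0.4797, -0.363, 0.0438]
tool_rot: [-0.0, 0.707, -0.707, 0.0]
contact_force: [-1.8, 2.9, 5.5]
gripper_width: 0.641
```

Request:
carry_out(
  moves=[
    [[0,0,0,0,0,0.03,-1],[0,0,0,0,0,0,-1],[0,0,0,0,0,0,-1]],
  ],
)

```text
time: 7.58
tool_pos: [0.48, -0.363, 0.0437]
tool_rot: [-0.0, 0.707, -0.707, 0.0]
contact_force: [-2.5, 5.0, 10.4]
gripper_width: 0.64
```

Request:
carry_out(
  moves=[
    [[0,0,0,0,0,-0.04,-1],[0,0,0,0,0,0,0.4],[0,0,0,0,0,0,0.6],[0,0,0,0,0,0,1],[0,0,0,0,0,0,1],[0,0,0,0,0,0,1],[0,0,0,0,0,0,1]],
  ],
)

```text
time: 8.17
tool_pos: [0.4793, -0.3629, 0.0428]
tool_rot: [-0.0, -0.707, 0.707, 0.0]
contact_force: [-1.4, -0.8, 0.2]
gripper_width: 1.0
```

Request:
carry_out(
  moves=[
    [[0,0,0,0,0,-0.3,1],[0,0,0,0,0,-0.5,1],[0,0,0,0,0,-0.7,1],[0,0,0,0,0,-0.8,1],[0,0,0,0,0,-0.8,1],[0,0,0,0,0,-0.8,1],[0,0,0,0,0,-0.4,1],[0,0,0,0,0,0,1]],
  ],
)

```text
time: 8.83
tool_pos: [0.4816, -0.365, 0.2225]
tool_rot: [-0.0, 0.707, -0.707, 0.006]
contact_force: [-0.3, -0.2, 0.8]
gripper_width: 0.998
```

```bash
python3 - <<'E'
from h import *
f=snap("side","s4");crop(f,"s4c",350,80,510,200,5);print(state()["contact_force"],state()["tool_pos"])
E
```

```text
[ 0.14420694 -0.15529517 -0.48491204] [ 0.48059402 -0.36409002  0.21912581]
```

View pics/s4c.png

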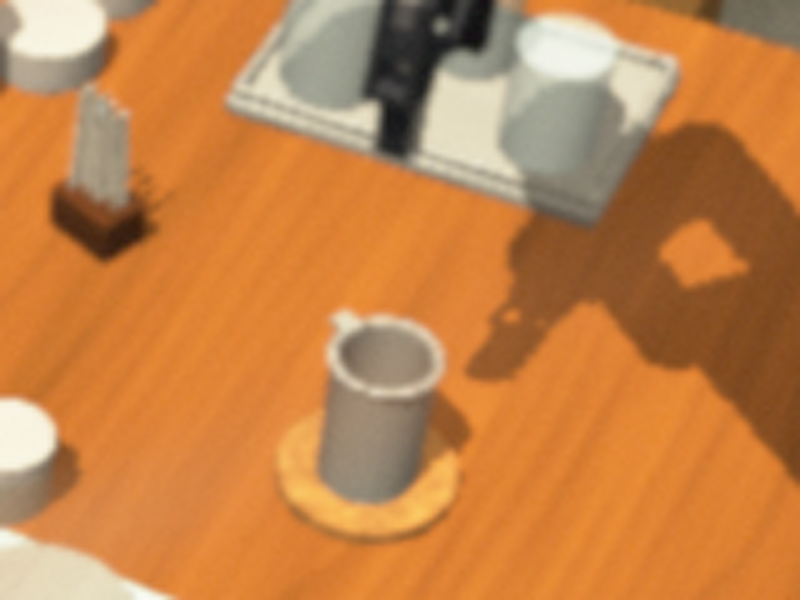

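Request:
carry_out(
  moves=[
    [[0,0,0,-0.4,-0.1,0,1],[0,0,0,-0.9,-0.2,0,1],[0,0,0,-0.9,-0.2,0,1],[0,0,0,-0.9,-0.2,0,1],[0,0,0,-0.9,-0.2,0,1],[0,0,0,-0.9,-0.2,0,1],[0,0,0,-0.9,-0.2,0,1],[0,0,0,-0.9,-0.2,0,1]],
  ],
)

```text
time: 9.55
tool_pos: [0.538, -0.0919, 0.2125]
tool_rot: [0.001, 0.707, -0.707, -0.002]
contact_force: [1.0, -0.2, 0.6]
gripper_width: 0.998
```

Request:
carry_out(
  moves=[
    [[0,0,0,-0.9,-0.2,0,1],[0,0,0,-0.9,-0.2,0,1],[0,0,0,-0.9,-0.2,0,1],[0,0,0,-0.9,-0.2,0,1],[0,0,0,-0.9,-0.2,0,1],[0,0,0,-0.5,-0.075,0,1],[0,0,0,-0.24,0,0,0.5],[0,0,0,0,0,0,0.5]],
  ],
)

```text
time: 10.22
tool_pos: [0.5808, 0.1168, 0.2128]
tool_rot: [0.001, 0.708, -0.706, -0.001]
contact_force: [0.2, -0.5, -0.0]
gripper_width: 0.755
```

```bash
python3 - <<'E'
from h import *
s=state();print(s["contact_force"],s["tool_pos"],s["gripper_width"])
f=snap("side","s5");crop(f,"s5c",230,200,390,320,5)
g=snap("top","t5");crop(g,"t5c",440,230,560,320,5)
print(onplane(f,(427.2,151),.094))
E
```

```text
[ 0.20876735 -0.5165815  -0.00822187] [0.58077267 0.11679422 0.21281289] 0.755321435471094
[[ 0.47855432 -0.36099357]]
```

View pics/s5c.png

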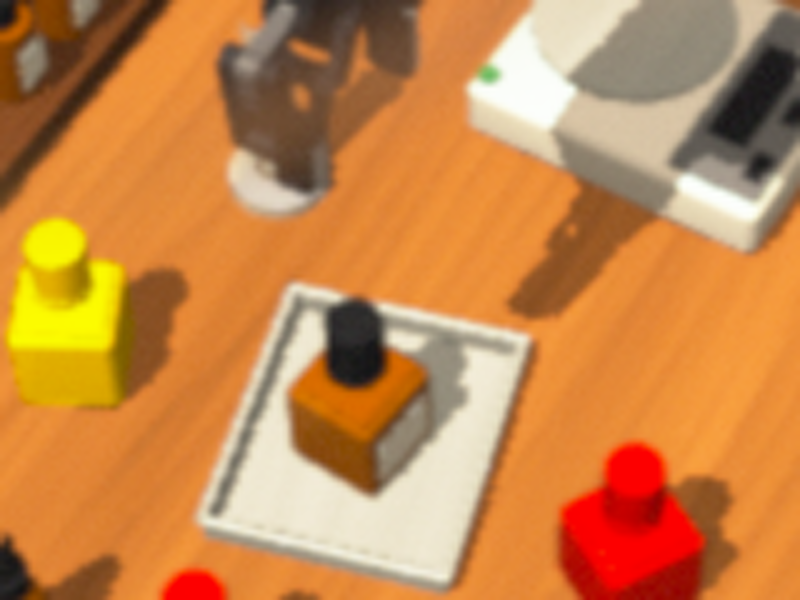

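View pics/t5c.png

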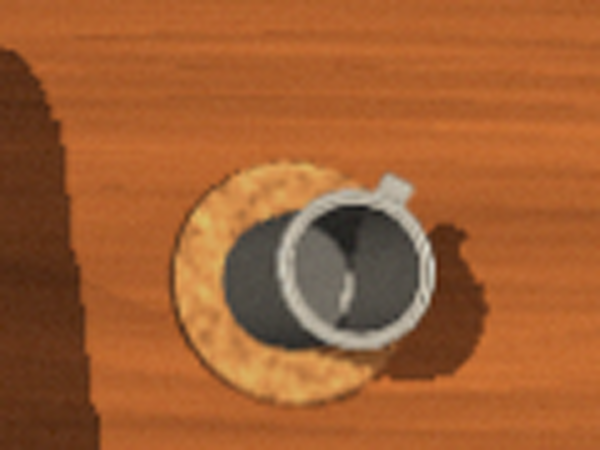

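Request:
carry_out(
  moves=[
    [[0,0,0,0,0,0.4,0.5],[0,0,0,0,0,0.6,0.5],[0,0,0,0,0,0.7,0.5],[0,0,0,0,0,0.7,0.5],[0,0,0,0,0,0.6,0.5],[0,0,0,0,0,0.4,0.5],[0,0,0,0,0,0.245,0.5],[0,0,0,0,0,0,0.5]],
  ],
)

```text
time: 10.98
tool_pos: [0.5801, 0.1131, 0.0662]
tool_rot: [-0.002, -0.706, 0.708, 0.002]
contact_force: [-0.3, 0.3, -0.5]
gripper_width: 0.75
```

Request:
carry_out(
  moves=[
    [[0,0,0,0,0,0,0.3],[0,0,0,0,0,0,0.2],[0,0,0,0,0,0,0.1],[0,0,0,0,0,0,0]],
  ],
)

```text
time: 11.32
tool_pos: [0.5835, 0.1147, 0.0709]
tool_rot: [0.001, -0.707, 0.707, -0.001]
contact_force: [-0.8, 0.3, -0.1]
gripper_width: 0.501
```

```bash
python3 - <<'E'
from h import *
s=state();print(s["contact_force"],s["tool_pos"],s["gripper_width"])
f=snap("side","s6");crop(f,"s6c",230,200,390,320,5)
g=pickle.load(open("t5.pkl","rb"));print(onplane(g,(510.8,283.6),.094))
E
```

```text
[-0.79578502  0.34917832 -0.06656819] [0.58347679 0.11467627 0.07092662] 0.5013337970152202
[[ 0.47925808 -0.3610506 ]]
```

View pics/s6c.png

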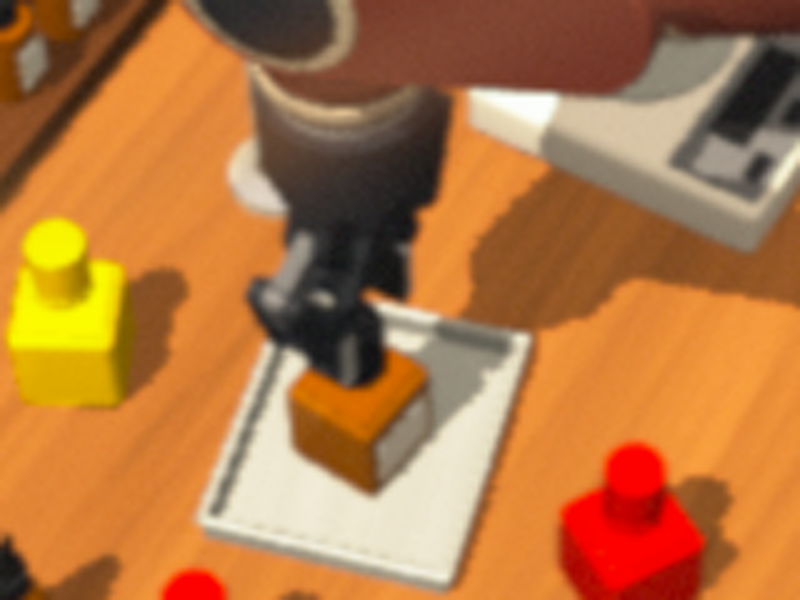

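Request:
carry_out(
  moves=[
    [[0,0,0,0,0,0,-0.1],[0,0,0,0,0,0,-0.2],[0,0,0,0,0,0,-0.3],[0,0,0,0,0,0,-0.4],[0,0,0,0,0,0,-0.6],[0,0,0,0,0,0,-1],[0,0,0,0,0,0,-1],[0,0,0,0,0,0,-1]],
  ],
)

```text
time: 12.03
tool_pos: [0.5826, 0.1149, 0.0697]
tool_rot: [-0.0, 0.707, -0.707, 0.0]
contact_force: [-0.4, 1.2, 3.8]
gripper_width: 0.296
```

Request:
carry_out(
  moves=[
    [[0,0,0,0,0,0,-1],[0,0,0,0,0,0,-1],[0,0,0,0,0,0,-1]],
  ],
)

```text
time: 12.28
tool_pos: [0.5826, 0.1149, 0.0697]
tool_rot: [-0.0, 0.707, -0.707, 0.0]
contact_force: [-1.8, 0.8, 6.0]
gripper_width: 0.294
```

Request:
carry_out(
  moves=[
    [[0,0,0,0,0,-0.2,-1],[0,0,0,0,0,-0.4,-1],[0,0,0,0,0,-0.4,-1],[0,0,0,0,0,-0.2,-1],[0,0,0,0,0,0,-1],[0,0,0,0,0,0,-1]],
  ],
)

```text
time: 12.78
tool_pos: [0.5822, 0.1145, 0.1169]
tool_rot: [-0.0, -0.707, 0.707, -0.0]
contact_force: [0.6, -0.4, -2.4]
gripper_width: 0.293
```

```bash
python3 - <<'E'
from h import *
s=state();print(s["contact_force"],s["tool_pos"],s["gripper_width"])
f=snap("side","s7");crop(f,"s7c",230,200,390,320,5)
E
```

```text
[ 0.64705468 -0.35296808 -2.36038096] [0.58219991 0.11450668 0.11687219] 0.2926249044049072
```

View pics/s7c.png

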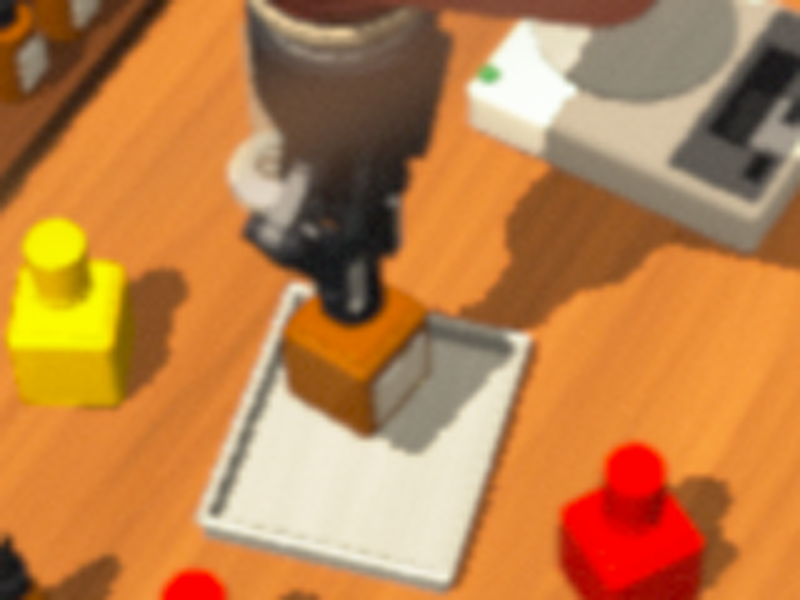

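Request:
carry_out(
  moves=[
    [[0,0,0,0,0,-0.4,-1],[0,0,0,0,0,-0.6,-1],[0,0,0,0,0,-0.6,-1],[0,0,0,0.1,0,-0.4,-1],[0,0,0,0.3,0,-0.25,-1],[0,0,0,0.5,0,0,-1],[0,0,0,0.7,0.1,0,-1],[0,0,0,0.7,0.1,0,-1]],
  ],
)

```text
time: 13.5
tool_pos: [0.5734, 0.0214, 0.2055]
tool_rot: [0.001, 0.708, -0.707, -0.001]
contact_force: [0.3, -0.1, -2.7]
gripper_width: 0.29
```

Request:
carry_out(
  moves=[
    [[0,0,0,0.8,0.1,0,-1],[0,0,0,0.8,0,0,-1],[0,0,0,0.8,0,0,-1],[0,0,0,0.7,0,0,-1],[0,0,0,0.5,0,0,-1],[0,0,0,0.3,0,0,-1],[0,0,0,0.06,0,0,-1],[0,0,0,0,0,0,-1]],
  ],
)

```text
time: 14.17
tool_pos: [0.5697, -0.136, 0.206]
tool_rot: [-0.0, -0.707, 0.708, 0.001]
contact_force: [0.1, 0.6, -2.5]
gripper_width: 0.296
```

Request:
carry_out(
  moves=[
    [[0,0,0,0,0,0.2,-1],[0,0,0,0,0,0.4,-1],[0,0,0,0,0,0.5,-1],[0,0,0,0,0,0.4,-1],[0,0,0,0,0,0.2,-1],[0,0,0,0,0,0.1,-1],[0,0,0,0,0,0,-1],[0,0,0,0,0,0,-1]],
  ],
)

```text
time: 14.83
tool_pos: [0.5708, -0.1354, 0.1359]
tool_rot: [-0.0, 0.707, -0.707, 0.0]
contact_force: [1.1, 0.8, -1.2]
gripper_width: 0.29
```

```bash
python3 - <<'E'
from h import *
s=state();print(s["contact_force"],s["tool_pos"],s["gripper_width"])
f=snap("side","s8");crop(f,"s8c",270,130,430,250,5)
E
```

```text
[ 1.14038641  0.84612681 -1.23768805] [ 0.57084748 -0.13537786  0.13588612] 0.2901201492757788
```

View pics/s8c.png

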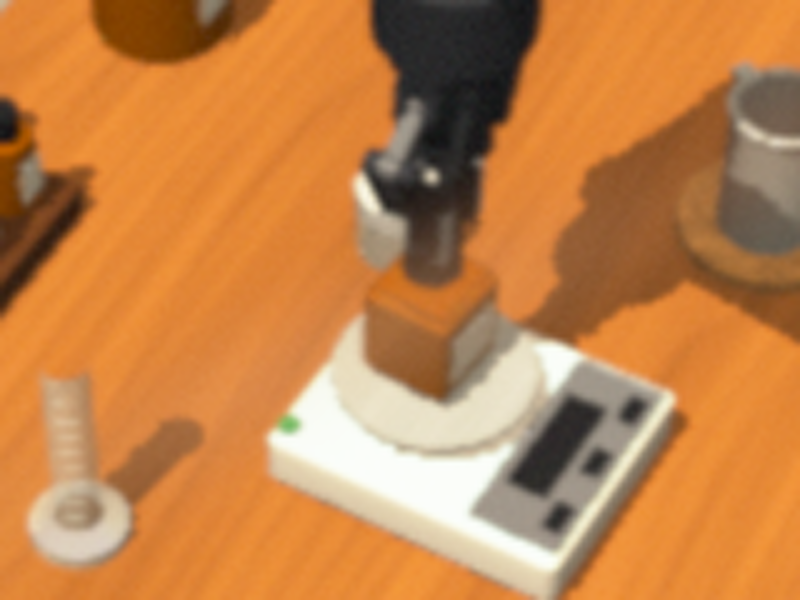

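Request:
carry_out(
  moves=[
    [[0,0,0,0,0,0.06,-1],[0,0,0,0,0,0.06,-1],[0,0,0,0,0,0.03,-1],[0,0,0,0,0,0,-1],[0,0,0,0,0,0,-1]],
  ],
)

```text
time: 15.3
tool_pos: [0.5703, -0.1358, 0.1292]
tool_rot: [-0.0, -0.707, 0.707, 0.0]
contact_force: [-0.1, 1.3, -2.1]
gripper_width: 0.293
```

Request:
carry_out(
  moves=[
    [[0,0,0,0,0,0.03,-1],[0,0,0,0,0,0,-1],[0,0,0,0,0,0,-1]],
  ],
)

```text
time: 15.55
tool_pos: [0.5703, -0.1357, 0.1279]
tool_rot: [-0.0, -0.707, 0.707, 0.0]
contact_force: [1.2, -0.3, -2.0]
gripper_width: 0.297
```

Request:
carry_out(
  moves=[
    [[0,0,0,0,0,0.03,-1],[0,0,0,0,0,0,-1],[0,0,0,0,0,0,-1]],
  ],
)

```text
time: 15.8
tool_pos: [0.5703, -0.1357, 0.1268]
tool_rot: [0.0, 0.707, -0.707, -0.0]
contact_force: [-0.3, 0.5, -2.7]
gripper_width: 0.294
```

Request:
carry_out(
  moves=[
    [[0,0,0,0,0,0.03,-1],[0,0,0,0,0,0,-1],[0,0,0,0,0,0,-1]],
  ],
)

```text
time: 16.05
tool_pos: [0.5709, -0.1358, 0.1268]
tool_rot: [-0.0, 0.707, -0.707, 0.001]
contact_force: [-2.0, 2.3, 5.2]
gripper_width: 0.298
```

Request:
carry_out(
  moves=[
    [[0,0,0,0,0,0.02,-1],[0,0,0,0,0,0,-1],[0,0,0,0,0,0,-1]],
  ],
)

```text
time: 16.3
tool_pos: [0.5713, -0.1358, 0.1268]
tool_rot: [-0.001, 0.707, -0.707, 0.001]
contact_force: [-1.0, 1.3, 8.3]
gripper_width: 0.294
```

Request:
carry_out(
  moves=[
    [[0,0,0,0,0,-0.04,-1],[0,0,0,0,0,0,-0.3],[0,0,0,0,0,0,-0.1],[0,0,0,0,0,0,0.2],[0,0,0,0,0,0,0.5],[0,0,0,0,0,0,0.5],[0,0,0,0,0,0,0.5]],
  ],
)

```text
time: 16.88
tool_pos: [0.5703, -0.1357, 0.1262]
tool_rot: [-0.0, -0.707, 0.707, 0.0]
contact_force: [-0.1, -0.1, 0.1]
gripper_width: 0.745
```

Request:
carry_out(
  moves=[
    [[0,0,0,0,0,-0.3,0.5],[0,0,0,0,0,-0.5,0.5],[0,0,0,0,0,-0.7,0.5],[0,0,0,0,0,-0.7,0.5],[0,0,0,0,0,-0.7,0.5],[0,0,0,0,0,-0.5,0.5],[0,0,0,0,0,-0.1,0.5],[0,0,0,0,0,0,0.5]],
  ],
)

```text
time: 17.55
tool_pos: [0.5714, -0.1361, 0.2693]
tool_rot: [-0.001, 0.707, -0.707, 0.002]
contact_force: [0.1, 0.5, -0.9]
gripper_width: 0.75
```

Request:
carry_out(
  moves=[
    [[0,0,0,-0.3,0.1,0,0.5],[0,0,0,-0.85,0.2,0,0.5],[0,0,0,-0.85,0.2,0,0.5],[0,0,0,-0.85,0.2,0,0.5],[0,0,0,-0.85,0.2,0,0.5],[0,0,0,-0.85,0.2,0,0.5],[0,0,0,-0.85,0.2,0,0.5],[0,0,0,-0.85,0.2,0,0.5]],
  ],
)

```text
time: 18.22
tool_pos: [0.5079, 0.1163, 0.2635]
tool_rot: [0.002, 0.707, -0.707, -0.002]
contact_force: [0.6, 0.2, 0.2]
gripper_width: 0.749
```

Request:
carry_out(
  moves=[
    [[0,0,0,-0.85,0.2,0,0.5],[0,0,0,-0.85,0.2,0,0.5],[0,0,0,-0.85,0.2,0,0.5],[0,0,0,-0.85,0.2,0,0.5],[0,0,0,-0.85,0.2,0,0.5],[0,0,0,-0.85,0.2,0,0.5],[0,0,0,-0.8,0.2,0,0.5],[0,0,0,-0.55,0.1,0,0.5]],
  ],
)

```text
time: 18.88
tool_pos: [0.4471, 0.3746, 0.2633]
tool_rot: [0.002, 0.708, -0.706, -0.001]
contact_force: [0.4, -0.4, -0.1]
gripper_width: 0.748
```

Request:
carry_out(
  moves=[
    [[0,0,0,0,0,0,0.5],[0,0,0,0,0,0,0.5],[0,0,0,0,0,0,0.5]],
  ],
)

```text
time: 19.13
tool_pos: [0.4493, 0.3716, 0.2645]
tool_rot: [0.002, 0.707, -0.707, -0.0]
contact_force: [-0.3, -0.7, 0.7]
gripper_width: 0.748
```

```bash
python3 - <<'E'
from h import *
s=state();print(s["contact_force"],s["tool_pos"],s["gripper_width"],s["joint_pos"])
f=snap("side","s9");cv2.imwrite("pics/s9c.png",np.hstack([cv2.resize(f["frame"][320:440,220:380,::-1],(400,300),interpolation=2),cv2.resize(f["frame"][130:250,270:430,::-1],(400,300),interpolation=2)]))
E
```

```text
[-0.29469037 -0.65755571  0.68546571] [0.44934663 0.37158621 0.26447907] 0.7483145795357601 [ 5.63542036e-01 -7.07134737e-02  1.64570368e+00 -3.54332595e-04
  1.56995380e+00  2.13409937e+00]
```

View pics/s9c.png

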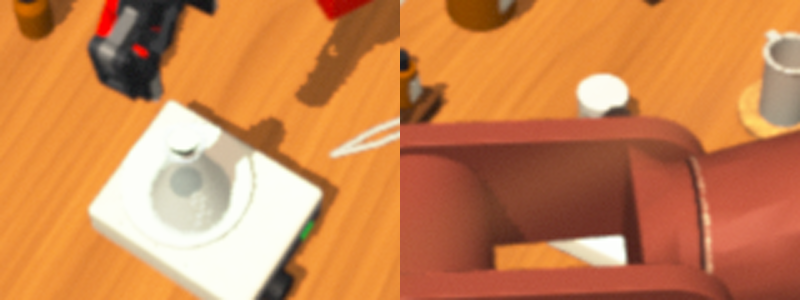

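Request:
carry_out(
  moves=[
    [[0,0,0,0,0,0.4,0.5],[0,0,0,0,0,0.6,0.5],[0,0,0,0,0,0.7,0.5],[0,0,0,0,0,0.7,0.5],[0,0,0,0,0,0.6,0.5],[0,0,0,0,0,0.4,0.5],[0,0,0,0,0,0.2,0.5],[0,0,0,0,0,0,0.5]],
  ],
)

```text
time: 19.85
tool_pos: [0.4492, 0.3703, 0.1197]
tool_rot: [-0.002, -0.707, 0.708, 0.0]
contact_force: [0.5, 0.1, -0.1]
gripper_width: 0.75
```

Request:
carry_out(
  moves=[
    [[0,0,0,0,0,0,0.3],[0,0,0,0,0,0,0.2],[0,0,0,0,0,0,0.1],[0,0,0,0,0,0,0]],
  ],
)

```text
time: 20.18
tool_pos: [0.4512, 0.3728, 0.1241]
tool_rot: [0.001, -0.707, 0.707, -0.0]
contact_force: [0.4, 0.1, 1.2]
gripper_width: 0.502
```

```bash
python3 - <<'E'
from h import *
s=state();print(s["contact_force"],s["tool_pos"],s["gripper_width"])
f=snap("side","s10");cv2.imwrite("pics/s10c.png",np.hstack([cv2.resize(f["frame"][320:440,220:380,::-1],(400,300),interpolation=2),cv2.resize(f["frame"][130:250,270:430,::-1],(400,300),interpolation=2)]))
E
```

```text
[0.41294491 0.14800876 1.16219083] [0.45122164 0.37277451 0.12412485] 0.5017912500792211
```

View pics/s10c.png

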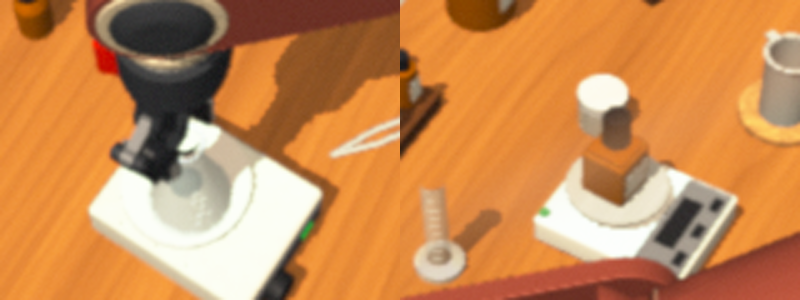

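Request:
carry_out(
  moves=[
    [[0,0,0,0,0,0,-0.1],[0,0,0,0,0,0,-0.2],[0,0,0,0,0,0,-0.3],[0,0,0,0,0,0,-0.4],[0,0,0,0,0,0,-0.6],[0,0,0,0,0,0,-1],[0,0,0,0,0,0,-1],[0,0,0,0,0,0,-1]],
  ],
)

```text
time: 20.9
tool_pos: [0.4506, 0.3726, 0.1229]
tool_rot: [-0.0, 0.707, -0.707, -0.0]
contact_force: [-0.5, 1.3, 2.4]
gripper_width: 0.297
```

Request:
carry_out(
  moves=[
    [[0,0,0,0,0,0,-1],[0,0,0,0,0,0,-1],[0,0,0,0,0,0,-1]],
  ],
)

```text
time: 21.15
tool_pos: [0.4506, 0.3726, 0.1228]
tool_rot: [-0.0, 0.707, -0.707, -0.0]
contact_force: [-0.2, 2.6, 3.4]
gripper_width: 0.294
```

Request:
carry_out(
  moves=[
    [[0,0,0,0,0,-0.2,-1],[0,0,0,0,0,-0.4,-1],[0,0,0,0,0,-0.4,-1],[0,0,0,0,0,-0.2,-1],[0,0,0,0,0,0,-1],[0,0,0,0,0,0,-1]],
  ],
)

```text
time: 21.65
tool_pos: [0.4503, 0.3721, 0.1703]
tool_rot: [-0.0, -0.707, 0.707, -0.0]
contact_force: [-0.5, 0.3, -1.4]
gripper_width: 0.295
```

```bash
python3 - <<'E'
from h import *
s=state();print(s["contact_force"],s["tool_pos"],s["gripper_width"])
f=snap("side","s11");crop(f,"s11c",220,320,380,440,5)
E
```

```text
[-0.53266186  0.25835642 -1.3603057 ] [0.45027956 0.37206632 0.17025708] 0.29505433516887475
```

View pics/s11c.png

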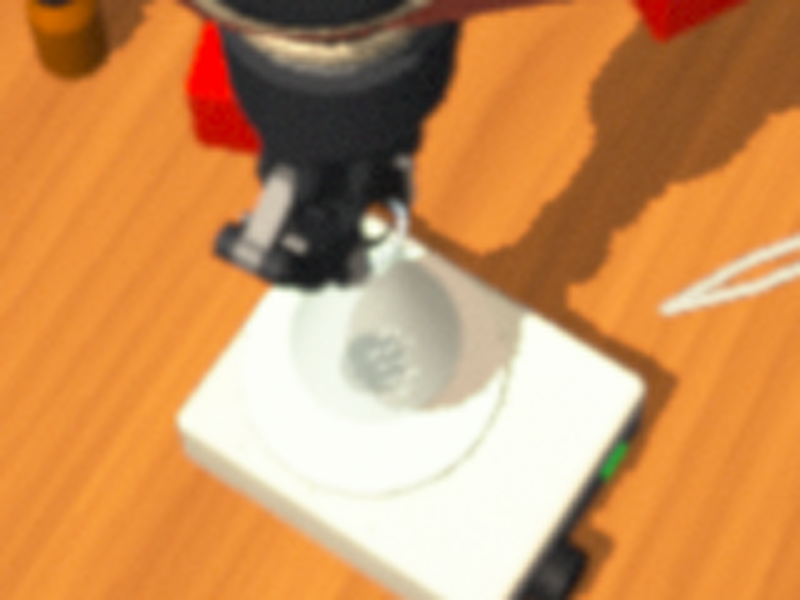

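Request:
carry_out(
  moves=[
    [[0,0,0,0,0,-0.5,-1],[0,0,0,0,0,-0.6,-1],[0,0,0,0.2,-0.1,-0.4,-1],[0,0,0,0.4,-0.2,0,-1],[0,0,0,0.6,-0.3,0,-1],[0,0,0,0.7,-0.35,0,-1],[0,0,0,0.7,-0.35,0,-1],[0,0,0,0.7,-0.35,0,-1]],
  ],
)

```text
time: 22.37
tool_pos: [0.5159, 0.2388, 0.2286]
tool_rot: [0.001, 0.707, -0.707, -0.001]
contact_force: [0.2, 0.3, -0.2]
gripper_width: 0.294
```

Request:
carry_out(
  moves=[
    [[0,0,0,0.7,-0.35,0,-1],[0,0,0,0.7,-0.35,0,-1],[0,0,0,0.7,-0.35,0,-1],[0,0,0,0.5,-0.3,0,-1],[0,0,0,0.4,-0.2,0,-1],[0,0,0,0.16,-0.12,0,-1],[0,0,0,0,0,0,-1],[0,0,0,0,0,0,-1]],
  ],
)

```text
time: 23.03
tool_pos: [0.5826, 0.1142, 0.2293]
tool_rot: [-0.001, -0.707, 0.707, 0.001]
contact_force: [-1.7, -0.1, -2.1]
gripper_width: 0.299
```

```bash
python3 - <<'E'
from h import *
s=state();print(s["contact_force"],s["tool_pos"],s["gripper_width"])
f=snap("side","s12");crop(f,"s12c",230,200,390,320,5)
E
```

```text
[-1.66838058 -0.07530437 -2.05952972] [0.58257102 0.11419296 0.22929678] 0.2987983844827953
```

View pics/s12c.png

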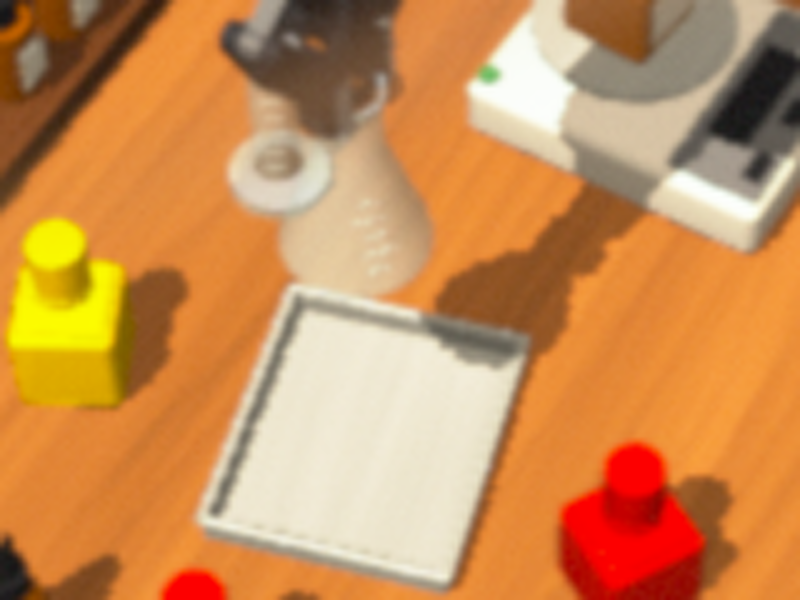

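Request:
carry_out(
  moves=[
    [[0,0,0,0,0,0.3,-1],[0,0,0,0,0,0.6,-1],[0,0,0,0,0,0.7,-1],[0,0,0,0,0,0.7,-1],[0,0,0,0,0,0.6,-1],[0,0,0,0,0,0.5,-1],[0,0,0,0,0,0.3,-1],[0,0,0,0,0,0.1,-1]],
  ],
)

```text
time: 23.75
tool_pos: [0.5806, 0.1146, 0.0749]
tool_rot: [0.002, 0.708, -0.707, -0.002]
contact_force: [0.0, -0.3, -1.7]
gripper_width: 0.291
```

Request:
carry_out(
  moves=[
    [[0,0,0,0,0,0,-1],[0,0,0,0,0,0,-1],[0,0,0,0,0,0,-1],[0,0,0,0,0,0,-1]],
  ],
)

```text
time: 24.08
tool_pos: [0.5844, 0.114, 0.0803]
tool_rot: [-0.001, 0.707, -0.707, 0.001]
contact_force: [0.0, 0.1, -0.9]
gripper_width: 0.298
```

Request:
carry_out(
  moves=[
    [[0,0,0,0,0,0.03,-1],[0,0,0,0,0,0,-1],[0,0,0,0,0,0,-1],[0,0,0,0,0,0,-1]],
  ],
)

```text
time: 24.42
tool_pos: [0.5832, 0.1138, 0.0774]
tool_rot: [0.0, -0.707, 0.707, -0.0]
contact_force: [0.6, 0.8, -0.9]
gripper_width: 0.292
```

Request:
carry_out(
  moves=[
    [[0,0,0,0,0,0.06,-1],[0,0,0,0,0,0.06,-1],[0,0,0,0,0,0.03,-1],[0,0,0,0,0,0,-1],[0,0,0,0,0,0,-1]],
  ],
)

```text
time: 24.83
tool_pos: [0.583, 0.1139, 0.0709]
tool_rot: [0.0, 0.707, -0.707, -0.0]
contact_force: [-0.4, -0.0, -0.5]
gripper_width: 0.296
```

Request:
carry_out(
  moves=[
    [[0,0,0,0,0,0.03,-1],[0,0,0,0,0,0,-1],[0,0,0,0,0,0,-1]],
  ],
)

```text
time: 25.08
tool_pos: [0.5832, 0.1139, 0.07]
tool_rot: [-0.0, 0.707, -0.707, 0.0]
contact_force: [-0.4, 0.2, -1.1]
gripper_width: 0.295
```

Request:
carry_out(
  moves=[
    [[0,0,0,0,0,0.03,-1],[0,0,0,0,0,0,-1],[0,0,0,0,0,0,-1]],
  ],
)

```text
time: 25.33
tool_pos: [0.5837, 0.114, 0.0698]
tool_rot: [-0.0, 0.707, -0.707, 0.0]
contact_force: [-2.1, -0.3, 4.8]
gripper_width: 0.293
```

Contact at the expected height; release and retreat.

Request:
carry_out(
  moves=[
    [[0,0,0,0,0,-0.02,-1],[0,0,0,0,0,0,-0.3],[0,0,0,0,0,0,-0.1],[0,0,0,0,0,0,0.2],[0,0,0,0,0,0,0.5],[0,0,0,0,0,0,0.5],[0,0,0,0,0,0,0.5]],
  ],
)

```text
time: 25.92
tool_pos: [0.5831, 0.1138, 0.0695]
tool_rot: [-0.0, -0.707, 0.707, 0.0]
contact_force: [0.1, -0.7, 0.5]
gripper_width: 0.753
```

Request:
carry_out(
  moves=[
    [[0,0,0,0,0,-0.3,0.5],[0,0,0,0,0,-0.6,0.5],[0,0,0,0,0,-0.8,0.5],[0,0,0,0,0,-0.9,0.5],[0,0,0,0,0,-0.9,0.5],[0,0,0,0,0,-0.9,0.5],[0,0,0,0,0,-0.5,0.5],[0,0,0,0,0,-0.1,0.5]],
  ],
)

```text
time: 26.58
tool_pos: [0.5856, 0.1141, 0.2774]
tool_rot: [-0.004, 0.707, -0.707, 0.004]
contact_force: [-0.2, -0.6, 1.3]
gripper_width: 0.746
```

Request:
carry_out(
  moves=[
    [[0,0,0,0.4,0.1,0,0.5],[0,0,0,0.85,0.2,0,1],[0,0,0,0.85,0.2,0,1],[0,0,0,0.85,0.2,0,1],[0,0,0,0.85,0.2,0,1],[0,0,0,0.85,0.2,0,1],[0,0,0,0.85,0.2,0,1],[0,0,0,0.85,0.2,0,1]],
  ],
)

```text
time: 27.25
tool_pos: [0.522, -0.1414, 0.2688]
tool_rot: [0.0, 0.707, -0.707, -0.001]
contact_force: [0.5, 0.3, -0.4]
gripper_width: 1.0
```

Request:
carry_out(
  moves=[
    [[0,0,0,0.85,0.2,0,1],[0,0,0,0.85,0.2,0,1],[0,0,0,0.85,0.2,0,1],[0,0,0,0.85,0.2,0,1],[0,0,0,0.85,0.2,0,1],[0,0,0,0.85,0.1,0,1],[0,0,0,0.45,0,0,1],[0,0,0,0,0,0,1]],
  ],
)

```text
time: 27.92
tool_pos: [0.4777, -0.3651, 0.2681]
tool_rot: [-0.0, -0.706, 0.709, 0.001]
contact_force: [-0.7, 1.4, 0.1]
gripper_width: 1.0
```

Request:
carry_out(
  moves=[
    [[0,0,0,0,0,0,1],[0,0,0,0,0,0,1],[0,0,0,0,0,0,1]],
  ],
)

```text
time: 28.17
tool_pos: [0.4793, -0.3608, 0.2693]
tool_rot: [-0.0, 0.708, -0.707, -0.0]
contact_force: [0.8, -0.0, 0.1]
gripper_width: 1.002
```

```bash
python3 - <<'E'
from h import *
s=state();print(s["contact_force"],s["tool_pos"],s["gripper_width"])
f=snap("side","s13");g=snap("top","t13")
E
```

```text
[ 0.82726486 -0.01355924  0.10982815] [ 0.47934268 -0.36084287  0.26933472] 1.0021173208139325
```

View pics/s13.png

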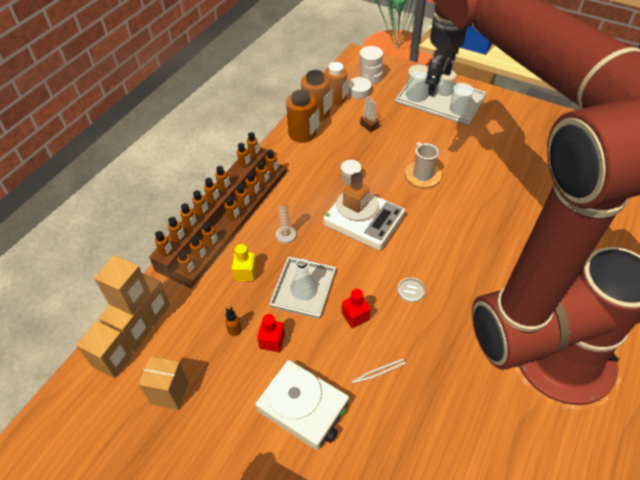

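View pics/t13.png

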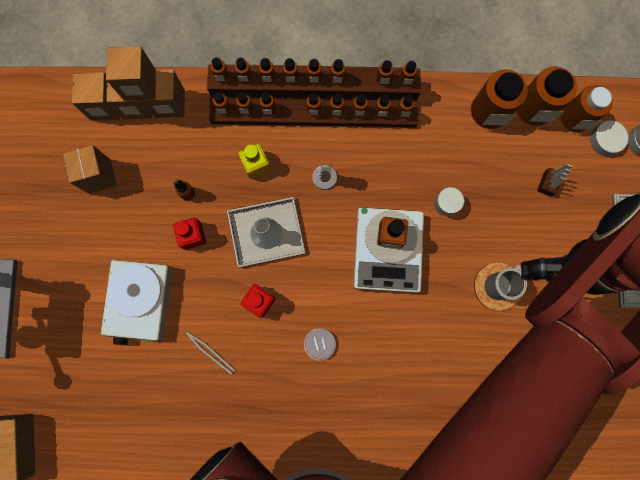

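Request:
carry_out(
  moves=[
    [[0,0,0,0,0,0.4,1],[0,0,0,0,0,0.8,1],[0,0,0,0,0,0.8,1],[0,0,0,0,0,0.8,1],[0,0,0,0,0,0.7,1],[0,0,0,0,0,0.6,1],[0,0,0,0,0,0.6,1],[0,0,0,0,0,0.5,1]],
  ],
)

```text
time: 28.93
tool_pos: [0.479, -0.3607, 0.0598]
tool_rot: [-0.0, 0.708, -0.707, -0.001]
contact_force: [0.0, -1.1, -0.7]
gripper_width: 1.005
```

Request:
carry_out(
  moves=[
    [[0,0,0,0,0,0.3,1],[0,0,0,0,0,0.19,1],[0,0,0,0,0,0,1],[0,0,0,0,0,0,1],[0,0,0,0,0,0,1],[0,0,0,0,0,0,1]],
  ],
)

```text
time: 29.43
tool_pos: [0.4801, -0.363, 0.0439]
tool_rot: [-0.0, 0.707, -0.707, 0.002]
contact_force: [-0.8, 0.5, -0.2]
gripper_width: 0.999
```

```bash
python3 - <<'E'
from h import *
for n,(x0,y0,x1,y1) in (("t13",(110,265,160,318)),("s13",(275,370,325,420))):
    f=pickle.load(open(n+".pkl","rb"));im=f["frame"]
    m=((im.max(2)<190)&(im.max(2).astype(int)-im.min(2)<40)).astype(np.uint8);mm=np.zeros_like(m);mm[y0:y1,x0:x1]=m[y0:y1,x0:x1]
    k,l,st,c=cv2.connectedComponentsWithStats(mm)
    for i in range(1,k):
        if st[i,4]>15: print(n,c[i],st[i],onplane(f,c[i],.056))
f=snap("side","s14");crop(f,"s14c",350,80,510,200,5);s=state();print(s["tool_pos"],s["contact_force"])
E
```

```text
t13 [154.         272.89855072] [145 265  15  22  69] [[0.4925534  0.32524561]]
t13 [132.91216216 289.83783784] [126 283  14  14 148] [[0.45876736 0.36481686]]
t13 [150.68613139 308.73722628] [133 292  27  26 137] [[0.42289003 0.32787683]]
s13 [293.87619048 392.17142857] [288 387  12  11 105] [[0.45915643 0.36449793]]
[ 0.48000881 -0.3629339   0.04367647] [-0.40951506 -0.09140442  0.27582774]
```

View pics/s14c.png

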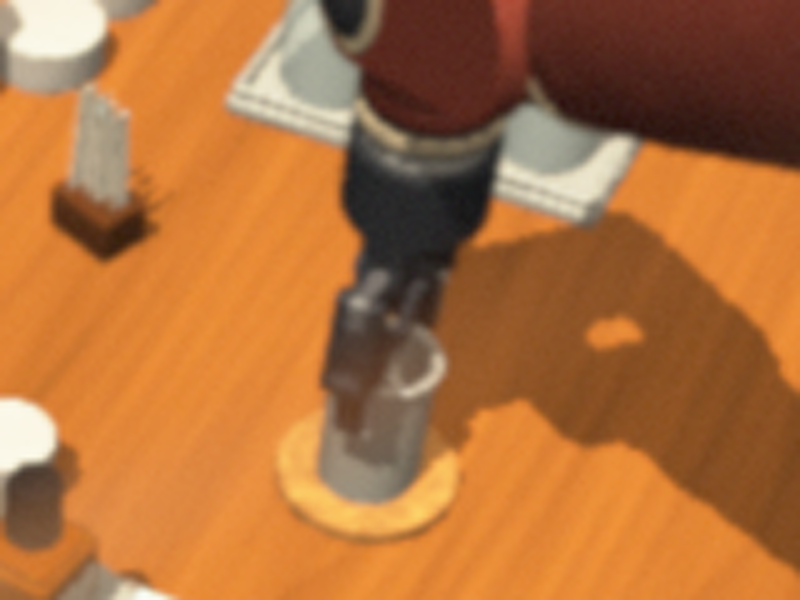

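Plate middle (0.459, 0.3647). Grip and lift.

Request:
carry_out(
  moves=[
    [[0,0,0,0,0,0,0.6],[0,0,0,0,0,0,0.5],[0,0,0,0,0,0,0.4],[0,0,0,0,0,0,0.3],[0,0,0,0,0,0,0.0],[0,0,0,0,0,0,-1],[0,0,0,0,0,0,-1],[0,0,0,0,0,0,-1]],
  ],
)

```text
time: 30.15
tool_pos: [0.4795, -0.3622, 0.0427]
tool_rot: [-0.0, 0.707, -0.707, 0.0]
contact_force: [-1.0, 1.9, 5.6]
gripper_width: 0.638
```

Request:
carry_out(
  moves=[
    [[0,0,0,0,0,0,-1],[0,0,0,0,0,0,-1],[0,0,0,0,0,0,-1],[0,0,0,0,0,0,-1]],
  ],
)

```text
time: 30.48
tool_pos: [0.4795, -0.3622, 0.0428]
tool_rot: [-0.0, 0.707, -0.707, 0.0]
contact_force: [-0.9, 2.6, 4.3]
gripper_width: 0.646
```

Request:
carry_out(
  moves=[
    [[0,0,0,0,0,-0.2,-1],[0,0,0,0,0,-0.4,-1],[0,0,0,0,0,-0.6,-1],[0,0,0,0,0,-0.7,-1],[0,0,0,0,0,-0.8,-1],[0,0,0,0,0,-0.8,-1],[0,0,0,0,0,-0.8,-1],[0,0,0,0,0,-0.7,-1]],
  ],
)

```text
time: 31.15
tool_pos: [0.479, -0.3621, 0.2438]
tool_rot: [-0.0, -0.707, 0.707, -0.0]
contact_force: [1.0, -1.0, -0.5]
gripper_width: 0.636
```

Request:
carry_out(
  moves=[
    [[0,0,0,0,0,-0.4,-1],[0,0,0,0,0,-0.2,-1],[0,0,0,0,0,0,-1],[0,0,0,0,0,0,-1]],
  ],
)

```text
time: 31.48
tool_pos: [0.4788, -0.3618, 0.2648]
tool_rot: [0.0, 0.707, -0.707, -0.001]
contact_force: [-0.5, 0.4, -2.1]
gripper_width: 0.637
```

Request:
carry_out(
  moves=[
    [[0,0,0,-0.2,0,0,-1],[0,0,0,-0.5,0,0,-1],[0,0,0,-0.7,0,0,-1],[0,0,0,-0.8,0,0,-1],[0,0,0,-0.8,0,0,-1],[0,0,0,-0.8,0,0,-1],[0,0,0,-0.8,0,0,-1],[0,0,0,-0.8,0,0,-1]],
  ],
)

```text
time: 32.15
tool_pos: [0.4779, -0.1438, 0.2635]
tool_rot: [-0.001, -0.707, 0.707, 0.002]
contact_force: [0.8, -0.8, -2.8]
gripper_width: 0.644
```

Request:
carry_out(
  moves=[
    [[0,0,0,-0.8,0,0,-1],[0,0,0,-0.8,0,0,-1],[0,0,0,-0.8,0,0,-1],[0,0,0,-0.8,0.1,0,-1],[0,0,0,-0.8,0.1,0,-1],[0,0,0,-0.8,0.1,0,-1],[0,0,0,-0.8,0.1,0,-1],[0,0,0,-0.8,0.1,0,-1]],
  ],
)

```text
time: 32.82
tool_pos: [0.4574, 0.1116, 0.2636]
tool_rot: [0.001, 0.707, -0.707, -0.001]
contact_force: [0.8, 0.3, -1.1]
gripper_width: 0.64
```

Request:
carry_out(
  moves=[
    [[0,0,0,-0.8,0,0,-1],[0,0,0,-0.8,0,0,-1],[0,0,0,-0.8,0,0,-1],[0,0,0,-0.8,0,0,-1],[0,0,0,-0.8,0,0,-1],[0,0,0,-0.8,0,0,-1],[0,0,0,-0.7,0,0,-1],[0,0,0,-0.5,0,0,-1]],
  ],
)

```text
time: 33.48
tool_pos: [0.4572, 0.3519, 0.2632]
tool_rot: [0.002, 0.708, -0.706, -0.001]
contact_force: [0.1, -0.8, -1.4]
gripper_width: 0.639
```

Request:
carry_out(
  moves=[
    [[0,0,0,-0.3,0,0,-1],[0,0,0,-0.07,0,0,-1],[0,0,0,0,0,0,-1],[0,0,0,0,0,0,-1],[0,0,0,0,0,0,-1]],
  ],
)

```text
time: 33.9
tool_pos: [0.4592, 0.3635, 0.2658]
tool_rot: [-0.0, -0.707, 0.708, -0.0]
contact_force: [0.6, 0.5, -2.1]
gripper_width: 0.638
```

Request:
carry_out(
  moves=[
    [[0,0,0,0,0,0.3,-1],[0,0,0,0,0,0.6,-1],[0,0,0,0,0,0.8,-1],[0,0,0,0,0,0.8,-1],[0,0,0,0,0,0.7,-1],[0,0,0,0,0,0.5,-1],[0,0,0,0,0,0.3,-1],[0,0,0,0,0,0.1,-1]],
  ],
)

```text
time: 34.57
tool_pos: [0.4576, 0.363, 0.0986]
tool_rot: [-0.002, -0.707, 0.707, 0.001]
contact_force: [0.4, -0.3, -1.1]
gripper_width: 0.638
```

Request:
carry_out(
  moves=[
    [[0,0,0,-0.02,0,0,-1],[0,0,0,0,0,0,-1],[0,0,0,0,0,0,-1],[0,0,0,0,0,0,-1],[0,0,0,0,0,0,-1],[0,0,0,0,0,0,-1],[0,0,0,0,0,0,-1]],
  ],
)

```text
time: 35.15
tool_pos: [0.4594, 0.3657, 0.1026]
tool_rot: [-0.0, 0.707, -0.707, 0.0]
contact_force: [-0.6, 0.4, -1.9]
gripper_width: 0.638
```

```bash
python3 - <<'E'
from h import *
s=state();print(s["contact_force"],s["tool_pos"],s["gripper_width"])
f=snap("side","s15");crop(f,"s15c",220,320,380,440,5)
E
```

```text
[-0.55539814  0.38624133 -1.92299807] [0.45937492 0.36566791 0.10256506] 0.6375443467625159
```

View pics/s15c.png

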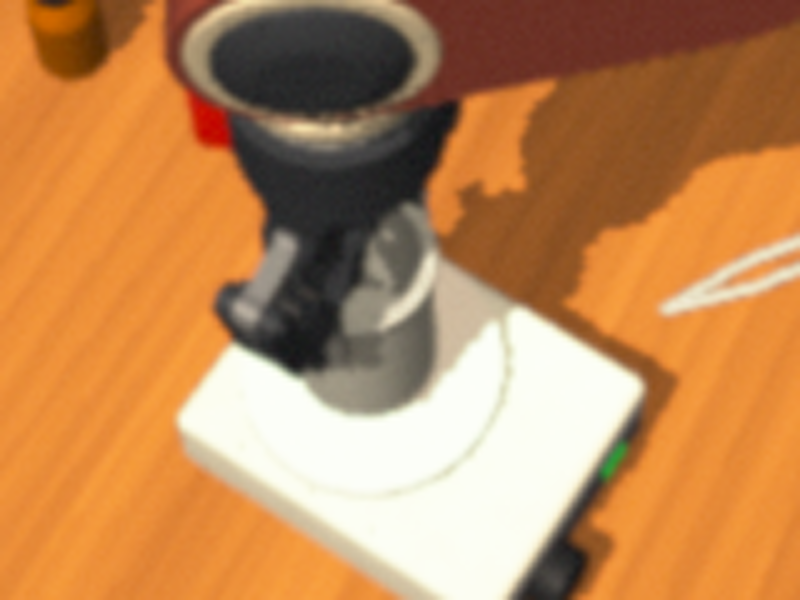

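Request:
carry_out(
  moves=[
    [[0,0,0,0,0,0.08,-1],[0,0,0,0,0,0.08,-1],[0,0,0,0,0,0.08,-1],[0,0,0,0,0,0,-1],[0,0,0,0,0,0,-1],[0,0,0,0,0,0,-1]],
  ],
)

```text
time: 35.7
tool_pos: [0.4591, 0.3654, 0.0923]
tool_rot: [0.0, 0.707, -0.707, -0.0]
contact_force: [0.1, -0.4, -1.9]
gripper_width: 0.632
```

Request:
carry_out(
  moves=[
    [[0,0,0,0,0,0.04,-1],[0,0,0,0,0,0,-1],[0,0,0,0,0,0,-1]],
  ],
)

```text
time: 35.95
tool_pos: [0.4591, 0.3655, 0.0908]
tool_rot: [0.0, 0.707, -0.707, -0.0]
contact_force: [-0.7, 0.2, -1.9]
gripper_width: 0.64
```

Request:
carry_out(
  moves=[
    [[0,0,0,0,0,0.03,-1],[0,0,0,0,0,0,-1],[0,0,0,0,0,0,-1]],
  ],
)

```text
time: 36.2
tool_pos: [0.4591, 0.3654, 0.0895]
tool_rot: [0.0, 0.707, -0.707, -0.0]
contact_force: [-0.4, 0.4, -1.4]
gripper_width: 0.642
```

Request:
carry_out(
  moves=[
    [[0,0,0,0,0,0.03,-1],[0,0,0,0,0,0,-1],[0,0,0,0,0,0,-1]],
  ],
)

```text
time: 36.45
tool_pos: [0.4594, 0.3656, 0.0888]
tool_rot: [-0.0, 0.707, -0.707, 0.0]
contact_force: [0.2, 0.1, -0.5]
gripper_width: 0.643
```

Request:
carry_out(
  moves=[
    [[0,0,0,0,0,0.02,-1],[0,0,0,0,0,0,-1],[0,0,0,0,0,0,-1]],
  ],
)

```text
time: 36.7
tool_pos: [0.4596, 0.3657, 0.0888]
tool_rot: [-0.0, 0.707, -0.707, 0.0]
contact_force: [-1.5, -0.1, 4.5]
gripper_width: 0.639
```

Request:
carry_out(
  moves=[
    [[0,0,0,0,0,-0.02,-1],[0,0,0,0,0,0,0.4],[0,0,0,0,0,0,0.6],[0,0,0,0,0,0,1],[0,0,0,0,0,0,1],[0,0,0,0,0,0,1],[0,0,0,0,0,0,1]],
  ],
)

```text
time: 37.28
tool_pos: [0.4591, 0.3655, 0.0883]
tool_rot: [0.0, 0.707, -0.707, -0.0]
contact_force: [-0.8, -0.9, -0.7]
gripper_width: 1.002
```

Request:
carry_out(
  moves=[
    [[0,0,0,0,0,-0.3,1],[0,0,0,0,0,-0.5,1],[0,0,0,0,0,-0.7,1],[0,0,0,0,0,-0.8,1],[0,0,0,0,0,-0.8,1],[0,0,0,0,0,-0.8,1],[0,0,0,0,0,-0.8,1],[0,0,0,0,0,-0.3,1]],
  ],
)

```text
time: 37.95
tool_pos: [0.4608, 0.3665, 0.2959]
tool_rot: [-0.005, 0.707, -0.707, 0.001]
contact_force: [0.1, 0.3, 1.2]
gripper_width: 1.0
```

Request:
carry_out(
  moves=[
    [[0,0,0,0.3,0,0,1],[0,0,0,0.7,0,0,1],[0,0,0,0.8,0,0,1],[0,0,0,0.8,0,0,1],[0,0,0,0.8,0,0,1],[0,0,0,0.8,0,0,1],[0,0,0,0.4,0,0,1],[0,0,0,0,0,0,1]],
  ],
)

```text
time: 38.62
tool_pos: [0.4582, 0.178, 0.2859]
tool_rot: [-0.002, -0.706, 0.709, 0.0]
contact_force: [0.2, 0.4, -0.4]
gripper_width: 1.004
```

```bash
python3 - <<'E'
from h import *
s=state();print(s["contact_force"],s["tool_pos"],s["time"])
f=snap("side","s16");g=snap("top","t16")
a=lambda f,x0,y0,x1,y1:cv2.resize(f["frame"][y0:y1,x0:x1,::-1],(400,300),interpolation=cv2.INTER_CUBIC)
cv2.imwrite("pics/z3.png",np.vstack([np.hstack([a(g,90,250,190,325),a(g,220,190,320,265)]),np.hstack([a(g,345,200,445,275),a(f,250,340,350,415)])]))
E
```

```text
[ 0.15899372  0.37347085 -0.43028604] [0.4581789  0.17803453 0.28593324] 38.6167
```

View pics/z3.png

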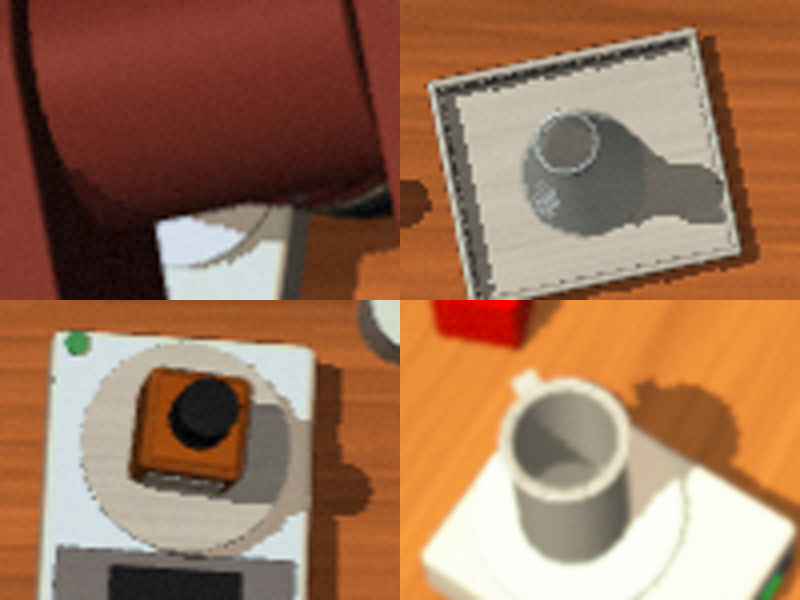

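View pics/s16.png

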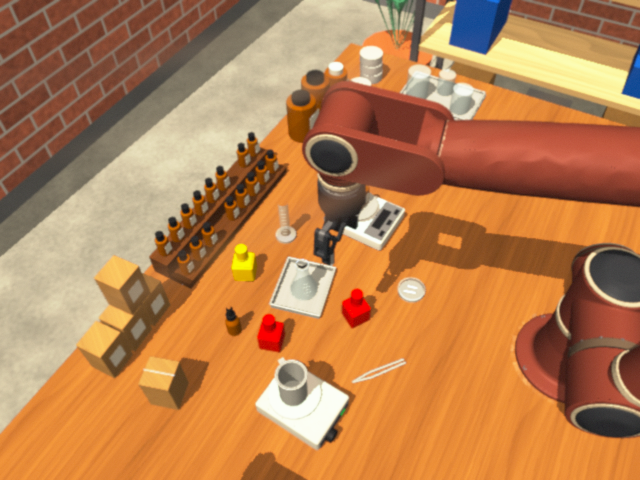

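```bash
python3 - <<'E'
from h import *
f=pickle.load(open("s16.pkl","rb"));g=pickle.load(open("t16.pkl","rb"))
P=lambda c,o:np.array(c)/4.-.375+o
print("flask",onplane(g,P((166,141),(220,190)),.100),"tray .583 .1135")
print("bottle",onplane(g,P((204,113),(345,200)),.158),"pan .570 -.136")
print("beaker",onplane(f,P((165,137),(250,340)),.140),"plate .459 .3647")
E
```

```text
flask [[0.583405  0.1141393]] tray .583 .1135
bottle [[ 0.57185642 -0.1329278 ]] pan .570 -.136
beaker [[0.46005253 0.36559327]] plate .459 .3647
```

```bash
python3 - <<'E'
from plant import ticket,state
print(ticket.job_done(), state()["time"])
E
```

```text
the job is handed in; nothing more can be done
the job is handed in; nothing more can be done
```

All three vessels are at their new stations and the job is handed in. I parked the beaker on the cork mat, moved the bottle from the tray to the balance and the flask from the stirrer to the tray, then brought the beaker from the mat to the stirrer. Each vessel was lowered in about 1 mm steps until the wrist force showed contact, then let go.

**Position checks:** in the last pictures all three stood upright. My measured offsets from the middle of each place were:
- **Flask:** about 1 mm.
- **Beaker:** about 1.5 mm. This one is from the side view only, because the arm hid the stirrer from the top camera.
- **Bottle:** about 3.5 mm. The tool position at release put it within about 1 mm, so the two disagree slightly, but both are well inside 15 mm.

**Everything else:** the measuring cylinder and the dropper bottle looked unmoved in the last side view. The jar was last seen clearly in place just before the final beaker move. The last picture was taken at about 38.6 s of the 123 s allowed, with the gripper open and clear of everything. No check failed, and the hand-in gave no verdict.

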